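# Seat the hexagonal frames on their stands

### The job

Pick out the three hexagonal steel frames and seat each one over the post of the stand of its own size, flat on the disc: first the small frame on the small stand, then the medium frame on the medium stand, then the large frame on the large stand. Set them down without dropping them, and leave the two round rings where they are.

Things in the scene. Friction and masses are not known exactly. Their poses are not given: they have to be found in the camera images.
- hex_small: the small hexagonal frame: a dark steel hexagonal collar, open top and bottom, lying flat; 42 mm across flats outside (48 across corners), wall 6 mm (opening 30 mm across flats), 30 mm high. Origin: centre of its underside; z up; its x axis is square to one pair of flats (the other pairs are square to directions 60 and 120 degrees from x).
- hex_medium: the medium hexagonal frame: a dark steel hexagonal collar, open top and bottom, lying flat; 54 mm across flats outside (62 across corners), wall 6 mm (opening 42 mm across flats), 30 mm high. Origin: centre of its underside; z up; its x axis is square to one pair of flats (the other pairs are square to directions 60 and 120 degrees from x).
- hex_large: the large hexagonal frame: a dark steel hexagonal collar, open top and bottom, lying flat; 66 mm across flats outside (76 across corners), wall 6 mm (opening 54 mm across flats), 30 mm high. Origin: centre of its underside; z up; its x axis is square to one pair of flats (the other pairs are square to directions 60 and 120 degrees from x).
- stand_small: the small stand, fixed to the bench: a wooden disc 66 mm in diameter and 10 mm thick with a round upright steel post in its centre, 14 mm in diameter, rising 20 mm above the disc (top 30 mm above the bench, its last 4 mm tapered by 4 mm a side). The small hexagonal frame sits over this post, flat on the disc. Origin: centre of the disc's underside, at bench height.
- stand_medium: the medium stand, fixed to the bench: a wooden disc 80 mm in diameter and 10 mm thick with a round upright steel post in its centre, 26 mm in diameter, rising 20 mm above the disc (top 30 mm above the bench, its last 4 mm tapered by 4 mm a side). The medium hexagonal frame sits over this post, flat on the disc. Origin: centre of the disc's underside, at bench height.
- stand_large: the large stand, fixed to the bench: a wooden disc 94 mm in diameter and 10 mm thick with a round upright steel post in its centre, 38 mm in diameter, rising 20 mm above the disc (top 30 mm above the bench, its last 4 mm tapered by 4 mm a side). The large hexagonal frame sits over this post, flat on the disc. Origin: centre of the disc's underside, at bench height.
- ring_a: a round dark steel ring, not part of the job: 48 mm outside diameter, wall 6 mm, 30 mm high, lying flat. Origin: centre of its underside.
- ring_b: another round dark steel ring, not part of the job: 62 mm outside diameter, wall 6 mm, 30 mm high, lying flat. Origin: centre of its underside.
Mind the look-alikes: they are no part of the job. Leave any green look-alike of the hex_large alone.

How it is judged:
By the outcome, as a careful person would: the job done as asked, in the order asked, and still so for the second after the job is handed in, with the robot touching nothing.
It also fails if it takes over 77 s, if anything falls off the work surface, if the arm or the gripper's body presses on something with over 40 N, if the wrist force passes 120 N, or if a joint passes its speed limit or range.

### The arm

A 6-joint arm with a two-finger parallel gripper is mounted at the origin on the work surface. World frame = base frame: x ahead of the robot, y to its left, z up, the work surface at z = 0. Lengths are in m, angles in rad, forces in N, time in s.
With the tool pointing down it reaches from about 0.275 to 0.725 m from the base axis. Payload 5.6 kg.
Tool frame: the origin (TCP) lies on the centre line of the jaws, within the pads' length; the fingertips stand 14 mm ahead of it and the grasp point (between the pads) lies 5 mm behind it; z points along the fingers, y is the line along which they close (so a half turn about z gives the same grasp; the last joint's range is limited). The gripper opens to 85 mm and grips with 20 to 120 N. Pads are 22 mm wide; open, the fingers measure 114 mm over their backs; the gripper's body (76 mm by 85 mm) begins 54 mm behind the grasp point. The pads swing forward as they close: fully open they stand 13 mm farther back than shut.
Start: joints at [-0.837, 0.255, 0.108, 0, -1.424, -0.285], TCP at [0.239, -0.496, 0.245] pointing down, gripper open.
Joint ranges: [-2.95, 2.95], [-1.21, 1.97], [-1.09, 1.5], [-2.87, 1.71], [-2.94, -0.07], [-3.05, 3.05]. Speed limits (rad/s): [2.57, 2.57, 3.14, 3.14, 3.14, 3.14].

### API

Orientations are given as a unit quaternion [x, y, z, w].
In Python, from bench import arm gives the robot as it stands. The module is installed in compiled form; this text tells all that it offers.
- The arm moves only by the tool move_arm, never from a script. Its argument "rows" is a list of rows, each a list of 5 numbers: the gripper's target within -1 to 1 (fully open at 1, half-way at 0, shut at -1), then the shift along the tool's x, y, z scaled (see below), then the turn about the tool's z scaled (see below). A call has 1 to 12 rows; each row is the pose to reach, as a shift and turn from the pose commanded when the call began, along the tool's axes at that moment, turning the shorter way round; what a row does not reach only later rows make up. The controller multiplies each number of a shift by 0.4 m and each number of a turn by pi rad. A row lasts 1/12 s, in which the tool goes at most 41.7 mm and 7.16 degrees, less where a joint would pass 70% of its speed; a pose out of reach is approached as far as the arm can. A call with a number of a shift or a turn outside -1 to 1 is refused whole. A call with a gripper value outside its range is refused whole. The fingers move at their own pace and stop on an object; "force" is the grip in N (left out, the last holds). Time passes only in rows, so rows that repeat a pose let the fingers close. It gives the time, the measured TCP pose, the force, the opening and the grip force at its end, in the units of the state.
- arm.read_state(): the state, without advancing time (a new reading comes with each control period).
- arm.grab_frame(name): name is "scene" or "top" or "wrist"; returns a dict with "image" (384x512x3 uint8, blue, green, red), "depth" (384x512 float32, m along the optical axis (not along the pixel's ray), 0 where there is no reading), "intrinsics" (3x3 intrinsics, pixels), "k1" (the pictures are not rectified: a ray, as slopes to the right and down, at radius r is drawn at 1 + k1 r^2 times it, then the intrinsics apply), "world_to_cam" (4x4, takes a point from world to camera coordinates); the wrist camera has in their place "tool_from_camera" (4x4, takes a point from camera to tool coordinates, whose origin is the TCP and whose axes are the flange's). Camera axes: x right, y down, z forward; pixel columns grow to the right and rows downward; lengths in m; the calibration is good to about 2 mm. A picture is of the moment at which its call begins: read the wrist's pose just before it.
- arm.finish_job(): hands the job in; it is judged then, once.
The state is a dict: "clock": time; "q": joint angles; "dq": joint speeds; "effort": joint torques, N m; "position": TCP position; "ee_rot": TCP orientation; "contact_force": force on the tool from outside, world axes, zero at the start; "ft_torque": the same for the moment, N m; "gripper_width": finger opening in m; "grip_force": force on a finger pad.
Only numpy, scipy, OpenCV 4.12 (cv2) and the standard library are available. Lean on these libraries where they do the work, as an engineer would, in place of code of your own. Each camera call takes 0.05 s, during which the arm holds its last target. There are 200 camera calls.

## Working session

There is one attempt and no reset: what is moved stays moved. The work goes in short steps, Python scripts to look and compute and a tool call to move; the robot and the scene stay as the last step left them, time stands still between calls to the robot, and variables do not carry over. Pictures are saved under pics/ and viewed, at most 14 in all, crops included, and the job is handed in when it is done.

Besides the shell and the picture viewer there is one more tool, called after ">>>" as name(argument=value, ...) on one line, values as JSON. move_arm: Moves the arm, as the interface text tells. Shifts and turns lie within -1 to 1; 1 stands for 0.4 m of shift or pi rad of turn. Its arguments: {"type":"object","properties":{"rows":{"type":"array"},"force":{"type":"number"}},"required":["rows"]}

```bash
mkdir -p pics; cat > h.py <<'E'
import numpy as np, cv2
from bench import arm
from scipy.spatial.transform import Rotation as R
def cloud(f, w2c=None):
    d=f["depth"]; K=np.array(f["intrinsics"]); h,w=d.shape
    u,v=np.meshgrid(np.arange(w),np.arange(h))
    p=cv2.undistortPoints(np.stack([u,v],-1).reshape(-1,1,2).astype(np.float64),K,np.array([f["k1"],0,0,0.])).reshape(h,w,2)
    c=np.dstack([p[...,0]*d,p[...,1]*d,d])
    T=np.linalg.inv(f["world_to_cam"]) if w2c is None else w2c
    return c@T[:3,:3].T+T[:3,3]
E
python3 - <<'E'
from h import *
print({k:np.round(v,3) for k,v in arm.read_state().items()})
for n in ("scene","top"):
    f=arm.grab_frame(n); cv2.imwrite(f"pics/{n}0.png",f["image"]); np.savez(n,**f)
E
```

```text
{'clock': np.float64(0.0), 'q': array([-8.370e-01,  2.560e-01,  1.070e-01, -1.000e-03, -1.424e+00,
       -2.850e-01]), 'dq': array([ 0.001, -0.003, -0.002,  0.   , -0.001, -0.001]), 'effort': array([ 0.0000e+00, -3.8662e+01,  2.3794e+01,  5.3650e+00, -6.0000e-03,
        0.0000e+00]), 'position': array([ 0.238, -0.495,  0.244]), 'ee_rot': array([-0.222,  0.975,  0.001, -0.   ]), 'contact_force': array([ 0.762,  0.115, -0.529]), 'ft_torque': array([ 0.014,  0.017, -0.019]), 'grip_force': np.float64(0.0), 'gripper_width': np.float64(0.085)}
```

View pics/top0.png

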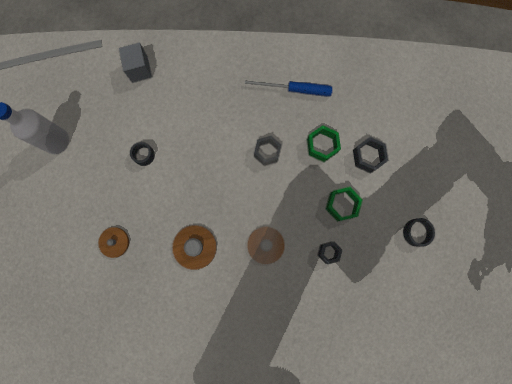

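View pics/scene0.png

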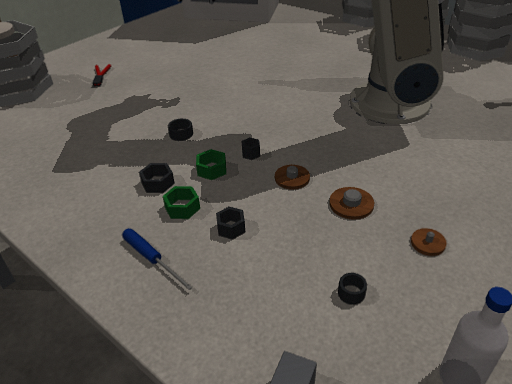

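Top view. Dark hexagons are at (330,252) small, (267,150) medium and (370,154) large. The look-alikes are green hexagons at (323,142) and (344,204), and round rings at (142,153) and (419,232). Stands are at (113,242) small, (266,245) medium and (194,247) large. Next I measure all of them and take a close crop.

```bash
cat >> h.py <<'E'
from scipy.optimize import minimize
def hexd(P,c,t):
    a=t+np.radians([0,60,120]); return np.abs((P-c)@np.array([np.cos(a),np.sin(a)])).max(1)
def fithex(P,af,c0):
    # area-free fit: top-face points must lie between inner and outer flats
    best=None
    for t0 in np.radians(np.arange(0,60,10)):
        f=lambda x:np.mean(np.minimum(np.abs(hexd(P,x[:2],x[2])-(af/2-.003)),.006)**2)*1e6
        r=minimize(f,[*c0,t0],method="Nelder-Mead",options=dict(initial_simplex=[[c0[0],c0[1],t0],[c0[0]+.004,c0[1],t0],[c0[0],c0[1]+.004,t0],[c0[0],c0[1],t0+.1]],xatol=1e-5))
        if best is None or r.fun<best.fun: best=r
    return np.round(best.x[:2],4), round(np.degrees(best.x[2])%60,1), round(best.fun**.5,2)
E
python3 - <<'E'
from h import *
f=dict(np.load("top.npz")); W=cloud(f); 
def sel(u,v,r,lo,hi):
    s=W[v-r:v+r,u-r:u+r].reshape(-1,3); return s[(s[:,2]>lo)&(s[:,2]<hi)]
print("bench z",np.median(W[300:330,50:150,2]))
for n,u,v,r,af in(("s",330,252,16,.042),("m",267,150,20,.054),("l",370,154,22,.066),("g1",323,142,20,.066),("g2",344,204,20,.066),("ra",142,153,18,.048),("rb",419,232,20,.062)):
    P=sel(u,v,r,.024,.04); c=(P.min(0)+P.max(0))/2
    print(n,len(P),np.round(c,4),np.round(np.ptp(P,0),3), np.median(P[:,2]).round(4), fithex(P[:,:2],af,c[:2]))
for n,u,v,r in(("S",113,242,22),("M",266,245,24),("L",194,247,28)):
    P=sel(u,v,r,.005,.016); Q=sel(u,v,r,.022,.04)
    (c,rad)=cv2.minEnclosingCircle(P[:,:2].astype(np.float32));
    print(n,np.round(c,4),round(rad,4),len(Q),np.round((Q.min(0)+Q.max(0))/2,4),np.ptp(Q,0).round(3),Q.mean(0).round(4))
I=f["image"]; 
a=cv2.resize(I[120:275,235:445],None,fx=3.8,fy=3.8,interpolation=2); a=cv2.convertScaleAbs(a,alpha=1.8); cv2.imwrite("pics/crop.png",a)
E
```

```text
bench z 0.0001192225450209472
s 234 [ 0.4278 -0.1404  0.03  ] [0.046 0.045 0.012] 0.0331 (array([ 0.4272, -0.1406]), np.float64(15.2), np.float64(2.25))
m 299 [ 0.6422 -0.0046  0.0302] [0.06  0.058 0.012] 0.033 (array([ 0.6419, -0.005 ]), np.float64(18.0), np.float64(2.3))
l 394 [ 0.6428 -0.2337  0.0302] [0.076 0.07  0.012] 0.0331 (array([ 0.6423, -0.2327]), np.float64(38.0), np.float64(2.4))
g1 390 [ 0.6636 -0.1266  0.0301] [0.076 0.07  0.012] 0.0329 (array([ 0.6629, -0.1263]), np.float64(37.3), np.float64(2.36))
g2 381 [ 0.5306 -0.1716  0.0306] [0.07  0.074 0.013] 0.0331 (array([ 0.5307, -0.1711]), np.float64(15.0), np.float64(2.43))
ra 197 [0.6292 0.27   0.0286] [0.049 0.047 0.009] 0.0297 (array([0.6287, 0.2698]), np.float64(26.3), np.float64(2.32))
rb 253 [ 0.4738 -0.3394  0.0291] [0.06 0.06 0.01] 0.0298 (array([ 0.4742, -0.3399]), np.float64(17.6), np.float64(2.45))
S [0.434  0.3222] 0.0333 36 [0.4344 0.3212 0.0266] [0.011 0.012 0.009] [0.434  0.3208 0.0278]
M [ 0.4399 -0.0073] 0.0401 118 [ 0.4399 -0.0079  0.0287] [0.023 0.023 0.01 ] [ 0.4399 -0.0075  0.0291]
L [0.4306 0.1455] 0.0476 265 [0.4309 0.1454 0.028 ] [0.036 0.036 0.011] [0.4305 0.1451 0.0294]
```

View pics/crop.png

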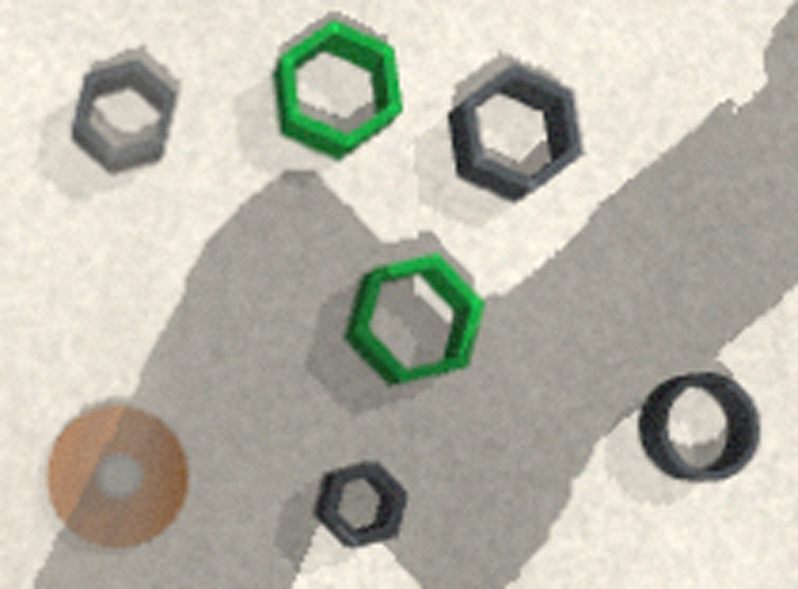

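The crop shows the dark small (360,505), medium (125,110) and large (515,130) hexagons. The greens are distinct in colour, and the ring at (700,425) is round. Next is a helper that turns a world target into tool shifts, then a move above the small frame.

```bash
cat >> h.py <<'E'
def tool():
    s=arm.read_state(); T=np.eye(4); T[:3,:3]=R.from_quat(s["ee_rot"]).as_matrix(); T[:3,3]=s["position"]; return T,s
def to(x,y,z,flat=None,T=None):
    if T is None: T=tool()[0]
    d=T[:3,:3].T@(np.array([x,y,z])-T[:3,3])
    turn=0
    if flat is not None:
        yaw=np.degrees(np.arctan2(T[1,1],T[0,1])); turn=-((flat-yaw+30)%60-30)
    print("shift",np.round(d/.4,4),"turn",round(turn/180,4),"rows",int(np.ceil(max(np.linalg.norm(d)/.0417,abs(turn)/7.16))))
def wristhex(name,af,c0,pic=None):
    T,s=tool(); f=arm.grab_frame("wrist"); W=cloud(f,T@f["tool_from_camera"])
    m=(W[...,2]>.022)&(W[...,2]<.045)&(np.hypot(W[...,0]-c0[0],W[...,1]-c0[1])<af*.75)&(f["depth"]>0)
    P=W[m]; print(name,len(P),np.median(P[:,2]).round(4),fithex(P[:,:2],af,c0),"ext",((P.min(0)+P.max(0))/2).round(4),np.ptp(P,0).round(4))
    if pic: cv2.imwrite(pic,f["image"])
    return W,f
E
python3 -c "
from h import *
to(.4272,-.1406,.2,15.2)"
```

```text
shift [-0.8096  0.5937  0.1122] turn -0.1083 rows 10
```

>>> move_arm(rows=[[1,-0.81,0.594,0.112,-0.108],[1,-0.81,0.594,0.112,-0.108],[1,-0.81,0.594,0.112,-0.108],[1,-0.81,0.594,0.112,-0.108],[1,-0.81,0.594,0.112,-0.108],[1,-0.81,0.594,0.112,-0.108],[1,-0.81,0.594,0.112,-0.108],[1,-0.81,0.594,0.112,-0.108],[1,-0.81,0.594,0.112,-0.108],[1,-0.81,0.594,0.112,-0.108],[1,-0.81,0.594,0.112,-0.108],[1,-0.81,0.594,0.112,-0.108]], force=40)

```text
clock: 1.1
position: [0.4276, -0.1395, 0.1999]
ee_rot: [-0.385, 0.923, 0.0, -0.001]
contact_force: [0.1, 0.7, 0.2]
gripper_width: 0.0854
grip_force: 0.0
```

```bash
python3 -c "
from h import *
W,f=wristhex('s',.042,(.4272,-.1406),'pics/w1.png')
print(tool()[0].round(3), f['tool_from_camera'].round(3)); to(.4272,-.1406,.05,15.2)"
```

```text
s 846 0.0319 (array([ 0.4278, -0.1423]), np.float64(15.8), np.float64(2.27)) ext [ 0.4283 -0.1417  0.0283] [0.0467 0.0465 0.0123]
[[-0.704 -0.71  -0.001  0.427]
 [-0.71   0.704 -0.    -0.14 ]
 [ 0.001  0.001 -1.     0.2  ]
 [ 0.     0.     0.     1.   ]] [[-0.001 -0.955 -0.295  0.075]
 [ 1.    -0.001  0.    -0.   ]
 [-0.001 -0.295  0.955 -0.128]
 [ 0.     0.     0.     1.   ]]
shift [ 2.000e-04 -3.000e-04  3.753e-01] turn 0.0002 rows 4
```

View pics/w1.png

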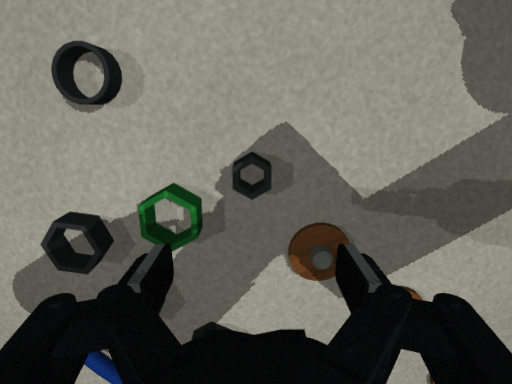

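Wrist view: the small frame sits at (252,175) between the open fingers, with the green hexagon at (170,215) clear of it. Next I measure how far the open fingertips reach and move on.

```bash
python3 -c "
from h import *
f=arm.grab_frame('wrist'); W=cloud(f,f['tool_from_camera'])
P=W[235:330,100:400].reshape(-1,3); P=P[(P[:,2]>-.06)&(P[:,2]<.08)&(abs(P[:,1])>.03)]
print(len(P),P.min(0).round(4),np.percentile(P,[50,90,99],axis=0).round(4),P.max(0).round(4))
to(.4277,-.1414,.06,15.5);to(.4277,-.1414,.022,15.5)"
```

```text
6984 [-0.0123 -0.0567 -0.06  ] [[ 0.0098 -0.0385 -0.0305]
 [ 0.0117  0.0474 -0.0083]
 [ 0.0163  0.055   0.    ]] [0.0173 0.0564 0.0028]
shift [-0.0006 -0.0016  0.3508] turn -0.0019 rows 4
shift [-0.0006 -0.0017  0.4458] turn -0.0019 rows 5
```

>>> move_arm(rows=[[1,0,-0.002,0.35,-0.002],[1,0,-0.002,0.35,-0.002],[1,0,-0.002,0.35,-0.002],[1,0,-0.002,0.4,-0.002],[1,0,-0.002,0.43,-0.002],[1,0,-0.002,0.4575,-0.002],[1,0,-0.002,0.4575,-0.002],[-1,0,-0.002,0.4575,-0.002],[-1,0,-0.002,0.4575,-0.002],[-1,0,-0.002,0.4575,-0.002],[-1,0,-0.002,0.4575,-0.002],[-1,0,-0.002,0.4575,-0.002]], force=40)

```text
clock: 2.2
position: [0.429, -0.1417, 0.0187]
ee_rot: [-0.387, 0.922, -0.001, 0.001]
contact_force: [-0.3, 0.3, 4.8]
gripper_width: 0.0416
grip_force: 41.2
```

>>> move_arm(rows=[[-1,0,0,0,0],[-1,0,0,0,0],[-1,0,0,-0.1,0],[-1,0,0,-0.2,0]])

```text
clock: 2.53
position: [0.4258, -0.1413, 0.0969]
ee_rot: [-0.387, 0.922, 0.001, -0.003]
contact_force: [1.8, 0.4, -1.5]
gripper_width: 0.041
grip_force: 41.5
```

```bash
python3 -c "
from h import *
to(.434,.3215,.1)"
```

```text
shift [-0.8395  0.7963 -0.0075] turn 0.0 rows 12
```

>>> move_arm(rows=[[-1,-0.84,0.796,0,0],[-1,-0.84,0.796,0,0],[-1,-0.84,0.796,0,0],[-1,-0.84,0.796,0,0],[-1,-0.84,0.796,0,0],[-1,-0.84,0.796,0,0],[-1,-0.84,0.796,0,0],[-1,-0.84,0.796,0,0],[-1,-0.84,0.796,0,0],[-1,-0.84,0.796,0,0],[-1,-0.84,0.796,0,0],[-1,-0.84,0.796,0,0]])

```text
clock: 3.53
position: [0.4364, 0.3273, 0.0973]
ee_rot: [-0.389, 0.921, 0.001, 0.001]
contact_force: [1.0, -0.4, -0.6]
gripper_width: 0.0419
grip_force: 41.6
```

>>> move_arm(rows=[[-1,0,0,0,0],[-1,0,0,0,0],[-1,0,0,0,0]])

```text
clock: 3.78
position: [0.436, 0.3203, 0.0973]
ee_rot: [-0.386, 0.922, -0.0, -0.0]
contact_force: [-0.2, 0.1, -1.6]
gripper_width: 0.0415
grip_force: 41.6
```

```bash
python3 -c "
from h import *
T,s=tool(); f=arm.grab_frame('wrist'); W=cloud(f,T@f['tool_from_camera']); cv2.imwrite('pics/w2.png',f['image'])
to(.434,.3215,.0305,T=T);to(.434,.3215,.0285,T=T); print(T[:3,3], s['gripper_width'])
m=(W[...,2]>.006)&(W[...,2]<.014)&(np.hypot(W[...,0]-.434,W[...,1]-.3215)<.045); P=W[m]; print(len(P), cv2.minEnclosingCircle(P[:,:2].astype(np.float32)))
C=cloud(f,f['tool_from_camera']);m=(C[...,2]>-.03)&(C[...,2]<.03)&(np.hypot(C[...,0],C[...,1])<.032); P=C[m]
print(len(P),P.min(0),P.max(0))"
```

```text
shift [0.0011 0.0057 0.167 ] turn 0.0 rows 2
shift [0.0011 0.0057 0.172 ] turn 0.0 rows 2
[0.43600736 0.32025509 0.09729757] 0.04150837425314804
3028 ((0.43606165051460266, 0.321298748254776), 0.03281005471944809)
9541 [-0.0234381  -0.03140911 -0.02999375] [0.02517039 0.03144786 0.02089128]
```

View pics/w2.png

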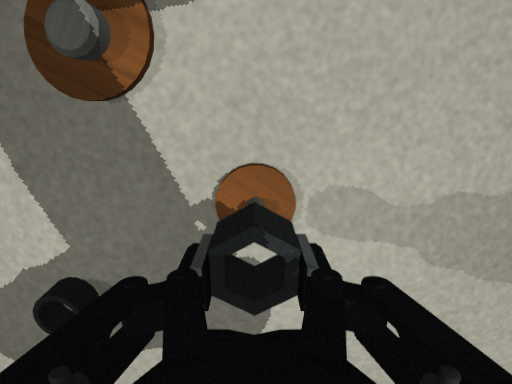

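The frame is held level at (254,258), with the disc directly beneath at (256,197). I lower it slowly.

>>> move_arm(rows=[[-1,0,0.003,0.08,0],[-1,0,0.003,0.11,0],[-1,0,0.003,0.13,0],[-1,0,0.003,0.145,0],[-1,0,0.003,0.155,0],[-1,0,0.003,0.163,0],[-1,0,0.003,0.168,0],[-1,0,0.003,0.17,0],[-1,0,0.003,0.17,0],[-1,0,0.003,0.17,0]])

```text
clock: 4.67
position: [0.4357, 0.3225, 0.0299]
ee_rot: [-0.387, 0.922, 0.0, 0.0]
contact_force: [0.7, 0.2, -0.7]
gripper_width: 0.0412
grip_force: 41.6
```

>>> move_arm(rows=[[-1,0,0,0.0025,0],[-1,0,0,0.0035,0],[-1,0,0,0.0035,0],[-1,0,0,0.0035,0]])

```text
clock: 5.0
position: [0.4357, 0.3225, 0.0287]
ee_rot: [-0.387, 0.922, 0.0, 0.0]
contact_force: [-1.4, -0.5, 5.0]
gripper_width: 0.0414
grip_force: 42.2
```

>>> move_arm(rows=[[0.4,0,0,0,0],[0.4,0,0,0,0],[0.4,0,0,0,0],[0.4,0,0,0,0],[1,0,0,-0.05,0],[1,0,0,-0.1,0],[1,0,0,-0.2,0],[1,0,0,-0.3,0],[1,0,0,-0.4,0],[1,0,0,-0.4,0],[1,0,0,-0.4,0]])

```text
clock: 5.92
position: [0.4365, 0.3233, 0.1909]
ee_rot: [-0.387, 0.922, 0.001, 0.003]
contact_force: [-0.8, 0.2, -0.9]
gripper_width: 0.0858
grip_force: 0.0
```

```bash
python3 -c "
from h import *
T,s=tool(); f=arm.grab_frame('wrist'); W=cloud(f,T@f['tool_from_camera']); cv2.imwrite('pics/w3.png',f['image'])
P=W[(np.hypot(W[...,0]-.435,W[...,1]-.3215)<.04)&(W[...,2]>.03)]; print(len(P),((P.min(0)+P.max(0))/2).round(4),np.median(P[:,2]),P[:,2].max())
to(.6419,-.005,.2,18)"
```

```text
16211 [0.4328 0.3195 0.153 ] 0.2608358113065595 0.27588963211142986
shift [ 0.2222 -0.9419 -0.0295] turn -0.0139 rows 10
```

View pics/w3.png

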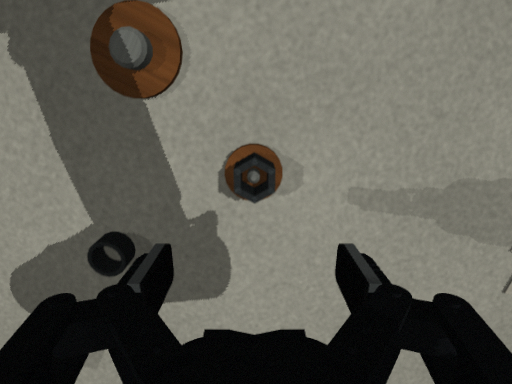

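The small frame sits flat over its post at (254,177). Next is the medium frame.

>>> move_arm(rows=[[1,0.222,-0.942,0,-0.014],[1,0.222,-0.942,0,-0.014],[1,0.222,-0.942,0,-0.014],[1,0.222,-0.942,0,-0.014],[1,0.222,-0.942,0,-0.014],[1,0.222,-0.942,0,-0.014],[1,0.222,-0.942,0,-0.014],[1,0.222,-0.942,0,-0.014],[1,0.222,-0.942,0,-0.014],[1,0.222,-0.942,0,-0.014],[1,0.222,-0.942,0,-0.014],[1,0.222,-0.942,0,-0.014]])

```text
clock: 6.97
position: [0.6415, -0.006, 0.1856]
ee_rot: [-0.406, 0.914, 0.001, -0.002]
contact_force: [-0.7, -0.7, -0.0]
gripper_width: 0.0856
grip_force: 0.0
```

>>> move_arm(rows=[[1,0,0,0,0],[1,0,0,0,0],[1,0,0,0,0]])

```text
clock: 7.22
position: [0.6416, -0.004, 0.1881]
ee_rot: [-0.408, 0.913, 0.0, -0.0]
contact_force: [0.4, -0.1, 0.8]
gripper_width: 0.0852
grip_force: 0.0
```

```bash
python3 -c "
from h import *
T,s=tool(); print(T[:3,3])
wristhex('m',.054,(.6419,-.005))
to(.642,-.005,.017,18,T=T)"
```

```text
[ 0.64163929 -0.00401221  0.18812269]
m 1228 0.0319 (array([ 0.6446, -0.0052]), np.float64(18.1), np.float64(2.32)) ext [ 0.6455 -0.0047  0.0282] [0.0599 0.0591 0.0123]
shift [ 0.0012 -0.0024  0.4278] turn 0.0007 rows 5
```

>>> move_arm(rows=[[1,0,-0.0045,0.3,0],[1,0,-0.0045,0.3,0],[1,0,-0.0045,0.34,0],[1,0,-0.0045,0.38,0],[1,0,-0.0045,0.41,0],[1,0,-0.0045,0.425,0],[1,0,-0.0045,0.425,0],[-1,0,-0.0045,0.425,0],[-1,0,-0.0045,0.425,0],[-1,0,-0.0045,0.425,0],[-1,0,-0.0045,0.425,0],[-1,0,-0.0045,0.425,0]], force=45)

```text
clock: 8.27
position: [0.6446, -0.006, 0.0202]
ee_rot: [-0.407, 0.913, -0.0, 0.002]
contact_force: [-1.3, 0.7, 6.0]
gripper_width: 0.0534
grip_force: 49.2
```

>>> move_arm(rows=[[-1,0,0,0,0],[-1,0,0,0,0],[-1,0,0,-0.1,0],[-1,0,0,-0.2,0],[-1,0,0,-0.2,0]])

```text
clock: 8.68
position: [0.6482, -0.0066, 0.1075]
ee_rot: [-0.408, 0.913, -0.003, 0.007]
contact_force: [1.3, 0.7, -0.1]
gripper_width: 0.0532
grip_force: 49.6
```

```bash
python3 -c "
from h import *
to(.4405,-.0077,.1)"
```

```text
shift [0.3489 0.3849 0.0109] turn 0.0 rows 5
```

>>> move_arm(rows=[[-1,0.345,0.38,0,0],[-1,0.345,0.38,0,0],[-1,0.345,0.38,0,0],[-1,0.345,0.38,0,0],[-1,0.345,0.38,0,0],[-1,0.345,0.38,0,0],[-1,0.345,0.38,0,0],[-1,0.345,0.38,0,0],[-1,0.345,0.38,0,0]])

```text
clock: 9.43
position: [0.4393, -0.007, 0.0985]
ee_rot: [-0.407, 0.913, -0.0, 0.001]
contact_force: [1.0, -0.1, -2.5]
gripper_width: 0.0531
grip_force: 49.4
```

```bash
python3 -c "
from h import *
T,s=tool(); f=arm.grab_frame('wrist'); W=cloud(f,T@f['tool_from_camera']); cv2.imwrite('pics/w4.png',f['image'])
print(T[:3,3]);to(.4405,-.0077,.0305,T=T)
m=(W[...,2]>.006)&(W[...,2]<.014)&(np.hypot(W[...,0]-.44,W[...,1]+.0077)<.05); P=W[m]; print(len(P), cv2.minEnclosingCircle(P[:,:2].astype(np.float32)))"
```

```text
[ 0.43932792 -0.00704405  0.0985142 ]
shift [-0.0005 -0.0031  0.17  ] turn 0.0 rows 2
4176 ((0.4409664571285248, -0.006840715650469065), 0.04012294486165047)
```

View pics/w4.png

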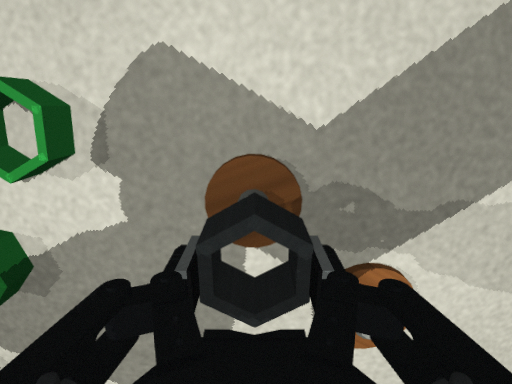

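The medium frame at (254,260) is held level over the medium disc at (253,200). Lowering it now.

>>> move_arm(rows=[[-1,0,-0.003,0.08,0],[-1,0,-0.003,0.11,0],[-1,0,-0.003,0.13,0],[-1,0,-0.003,0.145,0],[-1,0,-0.003,0.155,0],[-1,0,-0.003,0.162,0],[-1,0,-0.003,0.167,0],[-1,0,-0.003,0.1685,0],[-1,0,-0.003,0.1685,0],[-1,0,-0.003,0.1685,0]])

```text
clock: 10.32
position: [0.4393, -0.008, 0.0311]
ee_rot: [-0.407, 0.913, -0.0, 0.0]
contact_force: [-0.1, -0.1, -2.2]
gripper_width: 0.0533
grip_force: 49.4
```

>>> move_arm(rows=[[-1,0,0,0.002,0],[-1,0,0,0.0035,0],[-1,0,0,0.0035,0],[-1,0,0,0.0035,0]])

```text
clock: 10.65
position: [0.4393, -0.0081, 0.0301]
ee_rot: [-0.407, 0.913, -0.0, 0.0]
contact_force: [-3.4, 0.4, 5.2]
gripper_width: 0.0529
grip_force: 50.3
```

>>> move_arm(rows=[[0.7,0,0,0,0],[0.7,0,0,0,0],[0.7,0,0,0,0],[0.7,0,0,0,0],[1,0,0,-0.05,0],[1,0,0,-0.1,0],[1,0,0,-0.2,0],[1,0,0,-0.3,0],[1,0,0,-0.4,0],[1,0,0,-0.4,0],[1,0,0,-0.4,0]])

```text
clock: 11.57
position: [0.4405, -0.0077, 0.1917]
ee_rot: [-0.407, 0.913, -0.0, 0.003]
contact_force: [0.2, -0.3, -0.5]
gripper_width: 0.0856
grip_force: 0.0
```

```bash
python3 -c "
from h import *
f=arm.grab_frame('wrist'); cv2.imwrite('pics/w5.png',f['image'])
to(.6425,-.233,.19,38)"
```

```text
shift [ 7.840e-02 -7.542e-01 -2.000e-04] turn -0.111 rows 8
```

View pics/w5.png

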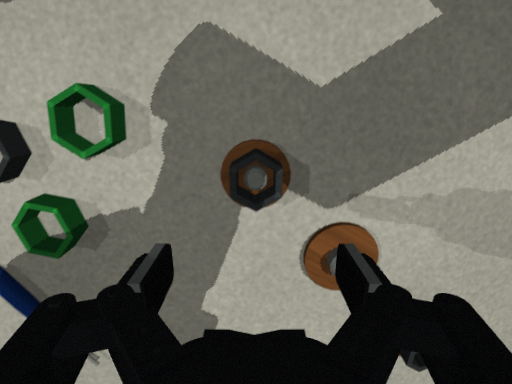

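The medium frame sits over its post at (256,178). Next is the large dark frame.

>>> move_arm(rows=[[1,0.078,-0.754,0,-0.111],[1,0.078,-0.754,0,-0.111],[1,0.078,-0.754,0,-0.111],[1,0.078,-0.754,0,-0.111],[1,0.078,-0.754,0,-0.111],[1,0.078,-0.754,0,-0.111],[1,0.078,-0.754,0,-0.111],[1,0.078,-0.754,0,-0.111],[1,0.078,-0.754,0,-0.111],[1,0.078,-0.754,0,-0.111],[1,0.078,-0.754,0,-0.111],[1,0.078,-0.754,0,-0.111]])

```text
clock: 12.62
position: [0.6418, -0.2321, 0.189]
ee_rot: [-0.56, 0.829, 0.0, -0.0]
contact_force: [0.1, -1.0, 0.5]
gripper_width: 0.0854
grip_force: 0.0
```

```bash
python3 -c "
from h import *
T,s=tool(); print(T[:3,3],s['q'].round(2))
wristhex('l',.066,(.6425,-.233),'pics/w6.png')
to(.643,-.233,.017,38,T=T)"
```

```text
[ 0.64182123 -0.2321283   0.18895491] [-0.12  0.54  0.4  -0.   -1.43 -0.26]
l 1505 0.032 (array([ 0.6438, -0.2345]), np.float64(37.7), np.float64(2.35)) ext [ 0.6445 -0.234   0.0281] [0.0742 0.0699 0.0121]
shift [ 0.0009 -0.004   0.4299] turn 0.0003 rows 5
```

View pics/w6.png

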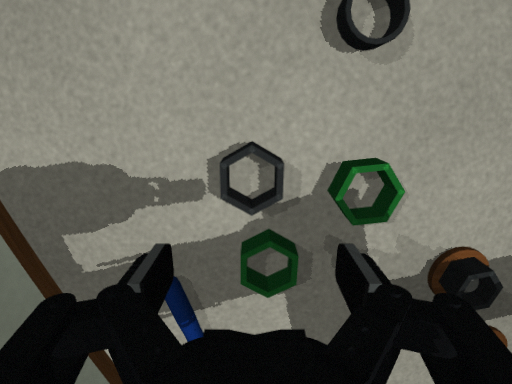

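The large frame at (252,178) is centred between the open fingers. The green hexagons at (268,263) and (367,190) are clear of the finger paths.

>>> move_arm(rows=[[1,0,-0.005,0.3,0],[1,0,-0.005,0.3,0],[1,0,-0.005,0.34,0],[1,0,-0.005,0.38,0],[1,0,-0.005,0.41,0],[1,0,-0.005,0.427,0],[1,0,-0.005,0.427,0],[-1,0,-0.005,0.427,0],[-1,0,-0.005,0.427,0],[-1,0,-0.005,0.427,0],[-1,0,-0.005,0.427,0],[-1,0,-0.005,0.427,0]], force=55)

```text
clock: 13.67
position: [0.646, -0.2341, 0.0217]
ee_rot: [-0.56, 0.829, -0.002, 0.002]
contact_force: [0.2, 1.8, 5.7]
gripper_width: 0.0653
grip_force: 63.8
```

>>> move_arm(rows=[[-1,0,0,0,0],[-1,0,0,0,0],[-1,0,0,-0.1,0],[-1,0,0,-0.2,0],[-1,0,0,-0.2,0],[-1,0,0,-0.2,0]])

```text
clock: 14.17
position: [0.6465, -0.2342, 0.1031]
ee_rot: [-0.559, 0.829, -0.003, 0.003]
contact_force: [-0.2, -0.1, -3.4]
gripper_width: 0.0645
grip_force: 63.1
```

```bash
python3 -c "
from h import *
to(.431,.1453,.1)"
```

```text
shift [-0.6781  0.8548  0.0017] turn 0.0 rows 11
```

>>> move_arm(rows=[[-1,-0.674,0.85,0,0],[-1,-0.674,0.85,0,0],[-1,-0.674,0.85,0,0],[-1,-0.674,0.85,0,0],[-1,-0.674,0.85,0,0],[-1,-0.674,0.85,0,0],[-1,-0.674,0.85,0,0],[-1,-0.674,0.85,0,0],[-1,-0.674,0.85,0,0],[-1,-0.674,0.85,0,0],[-1,-0.674,0.85,0,0],[-1,-0.674,0.85,0,0]])

```text
clock: 15.17
position: [0.4277, 0.146, 0.0981]
ee_rot: [-0.561, 0.828, 0.001, -0.0]
contact_force: [0.4, 0.6, -1.6]
gripper_width: 0.065
grip_force: 63.0
```

>>> move_arm(rows=[[-1,0,0,0,0],[-1,0,0,0,0],[-1,0,0,0,0]])

```text
clock: 15.42
position: [0.43, 0.1427, 0.0981]
ee_rot: [-0.559, 0.829, 0.0, -0.0]
contact_force: [0.1, 0.3, -2.2]
gripper_width: 0.0649
grip_force: 63.0
```

```bash
python3 -c "
from h import *
T,s=tool(); f=arm.grab_frame('wrist'); W=cloud(f,T@f['tool_from_camera']); cv2.imwrite('pics/w7.png',f['image'])
print(T[:3,3]);to(.4313,.1455,.033,T=T)
m=(W[...,2]>.006)&(W[...,2]<.014)&(np.hypot(W[...,0]-.431,W[...,1]-.1453)<.055); P=W[m]; print(len(P), cv2.minEnclosingCircle(P[:,:2].astype(np.float32)))"
```

```text
[0.42998255 0.14270394 0.09813011]
shift [-0.0078 -0.0005  0.1628] turn 0.0 rows 2
5252 ((0.4320600628852844, 0.1448129117488861), 0.046691201627254486)
```

View pics/w7.png

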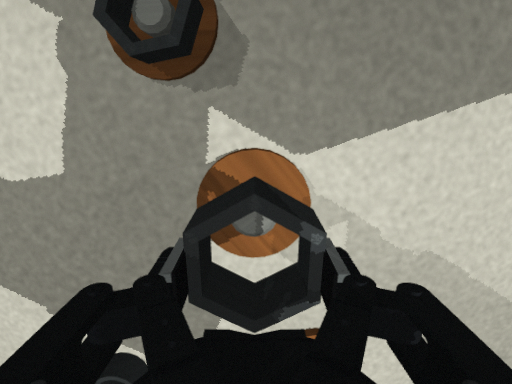

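The large frame at (254,255) is level over the large disc at (253,203). I lower it with a 3 mm correction along tool x.

>>> move_arm(rows=[[-1,-0.007,0,0.08,0],[-1,-0.007,0,0.11,0],[-1,-0.007,0,0.13,0],[-1,-0.007,0,0.145,0],[-1,-0.007,0,0.153,0],[-1,-0.007,0,0.159,0],[-1,-0.007,0,0.162,0],[-1,-0.007,0,0.163,0],[-1,-0.007,0,0.163,0],[-1,-0.007,0,0.163,0]])

```text
clock: 16.3
position: [0.4312, 0.1463, 0.0337]
ee_rot: [-0.559, 0.829, -0.0, 0.0]
contact_force: [1.2, -0.5, -2.1]
gripper_width: 0.0648
grip_force: 62.9
```

>>> move_arm(rows=[[-1,0,0,0.002,0],[-1,0,0,0.0035,0],[-1,0,0,0.0035,0],[-1,0,0,0.0035,0]])

```text
clock: 16.63
position: [0.4309, 0.1461, 0.0319]
ee_rot: [-0.559, 0.829, -0.0, -0.0]
contact_force: [-1.0, 0.2, -2.5]
gripper_width: 0.0646
grip_force: 62.9
```

No contact yet, so I go down in small steps.

>>> move_arm(rows=[[-1,0,0,0.001,0],[-1,0,0,0.002,0],[-1,0,0,0.0025,0],[-1,0,0,0.0025,0]])

```text
clock: 16.97
position: [0.431, 0.1461, 0.0317]
ee_rot: [-0.559, 0.829, -0.0, 0.0]
contact_force: [-3.9, 0.3, 8.0]
gripper_width: 0.0647
grip_force: 64.2
```

>>> move_arm(rows=[[1,0,0,0,0],[1,0,0,0,0],[1,0,0,0,0],[1,0,0,0,0],[1,0,0,-0.05,0],[1,0,0,-0.1,0],[1,0,0,-0.2,0],[1,0,0,-0.3,0],[1,0,0,-0.4,0],[1,0,0,-0.4,0],[1,0,0,-0.4,0]])

```text
clock: 17.88
position: [0.4322, 0.147, 0.1934]
ee_rot: [-0.559, 0.829, 0.0, 0.003]
contact_force: [-0.3, 0.3, -1.9]
gripper_width: 0.0854
grip_force: 0.0
```

```bash
python3 -c "
from h import *
f=arm.grab_frame('wrist'); g=arm.grab_frame('scene')['image'][130:320,110:470]; cv2.imwrite('pics/w8.png',np.hstack([f['image'][:360,:],])); cv2.imwrite('pics/s8.png',cv2.resize(g,None,fx=2.2,fy=2.2,interpolation=2))"
```

```text
(no output)
```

View pics/w8.png

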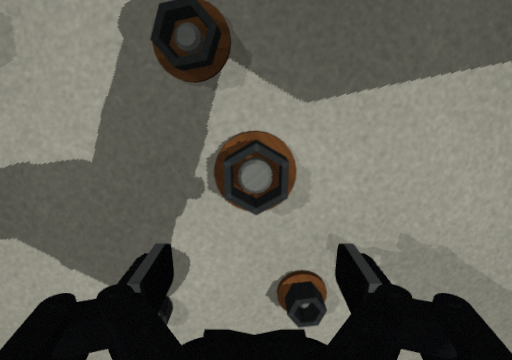

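View pics/s8.png

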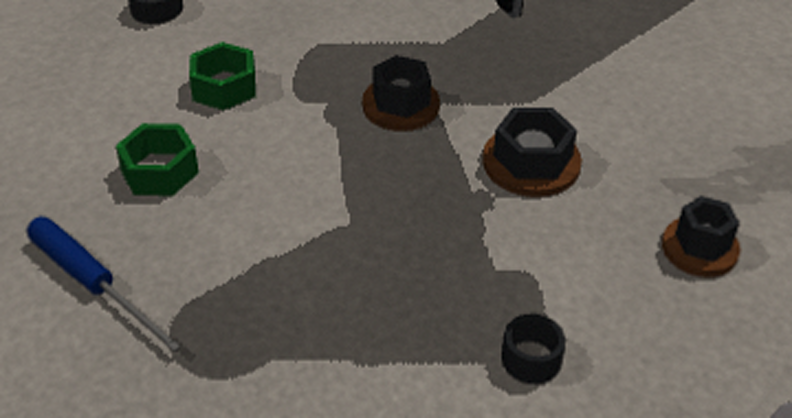

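In both views the three frames sit flat over their posts: wrist view (186,38), (255,177) and (303,303). The rings and the green hexagons have not moved, so I hand the job in.

```bash
python3 -c "
from bench import arm
print(arm.finish_job())"
```

```text
the job is handed in; nothing more can be done
None
```

The small, medium and large hexagonal frames were each set down on their own stands in that order and, from the final pictures, sit flat; the rings and green look-alikes were left alone, and I handed the job in at about 18 s, with no verdict returned.

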